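# Mount the bottle holder on the irrigation pump and stand the bottle in it

## Task

Take the bottle holder out of its drying stand and fit it on the irrigation pump: put its steel stem down through the sprung shutter and feel around for the socket hidden below it, which is not quite under the middle, until the stem drops in and goes fully home with the flange down on the casing. Then stand the green-capped bottle upright on the floor of the holder's cup. Leave the dish, the jar and the mouthpiece where they are.

Things in the scene. Friction and masses are not known exactly. Their poses are not given: they have to be found in the camera images.
- pump: white irrigation pump, a fixed casing 260 (x) x 200 (y) x 100 mm high with a flat top; teal keypad and grey roller head on its front (-x). Origin: centre of its underside, z up, +x from front to rear. Near the front of its top is a square well, 56 x 56 mm, closed by a black shutter.
- pump_shutter (a point): middle of the shutter, level with the casing's top (z 100 mm), 80 mm in front of the casing's centre, 50 mm behind its front edge. Two black sprung leaves, hinged on the well's +y and -y sides (pump frame), meet in the middle; the stem pushes them down (under 2 N in all) anywhere within 12 mm of this point. They hide the socket, whose position is not reported.
- pump_well (a point): middle of the well's floor, 32 mm below the shutter's middle: a flat steel plate with one upright round blind socket, bore 28 mm, chamfer 1.5 mm, 50 mm deep. The socket's axis lies up to 9 mm either side of this point in the pump's x and up to 7 mm in its y (so at most 11.4 mm away), different each time; it does not move during the job. Search with the stem's foot, pressing lightly.
- holder: bottle holder, loose, 0.40 to 0.52 kg. Origin: centre of the stem's foot, z up the stem. Steel stem 26 mm thick, 78 mm long, 2.5 mm chamfer at the foot; flange 92 mm wide, z 78 to 84 mm; a round cup beside it towards +x. Starts upright in the stand, foot 17 mm above the table, cup roughly towards the robot. Home in the pump, the flange lies on the casing, foot 78 mm below its top; any yaw.
- holder_grip (a point): on the stem's axis, 120 mm above the stem's foot, inside the upright black grip block: 40 (holder x) x 24 (holder y) x 56 mm, from the flange's top (84 mm above the foot) to 140 mm above the foot; pinch it across its 24 mm.
- holder_cup (a point): centre of the inner floor of the holder's open pale cup: 75 mm from the stem's axis towards holder +x, 84 mm above the stem's foot. Cup: outside diameter 78 mm, inside 72 mm, rim 50 mm above this floor.
- bottle: empty water bottle, loose, 0.14 to 0.28 kg: ivory body of 62 mm diameter up to 112 mm, a shoulder narrowing to 130 mm, a ribbed green cap of 47 mm diameter from z 130 to z 162 mm with a small steel port up to 172 mm. Origin: centre of its underside, z up. It starts upright on the table; it is best held by the cap.
- stand: fixed drying stand: white base plate 130 x 130 x 10 mm with an upright blue tube in its middle, outside diameter 64 mm, bore 36 mm, top at z 95 mm; the holder's stem hangs in the bore with the flange on the tube's top. Origin: centre of its underside. Stand and bottle may be on either side.
- dish: bystander: round steel dish, 124 mm wide, 40 mm high, loose on the table beside the pump. Origin: centre of its underside.
- jar: bystander: white jar with a red lid, 60 mm wide, 85 mm high, loose on the table beside the pump. Origin: centre of its underside.
- mouthpiece: bystander: white oval ring, 59 x 71 mm, 15 mm thick, lying loose on the rear part of the pump's top. Origin: centre of its underside.
Things that resemble listed ones, but are neither listed nor needed, are in the scene too. Of the things that look like the bottle, the middle-sized one is meant.

How it is judged (in metres and radians):
On the way, in this order (a step that is already met when the one before it is completed fails the run):
1. the holder stands fully home in the pump's socket: its foot within 6 mm of its seated depth, under the shutter, upright within 5 degrees (z of holder in the frame of pump below 0.028 m and horizontal distance between holder and pump_shutter below 0.016 m and angle between holder's own z axis and vertical below 0.09 rad), for 0.2 s.
2. the bottle stands in the holder's cup, its underside within 6 mm of the cup's floor (horizontal distance between bottle and holder_cup below 0.012 m and z of bottle in the frame of holder between 0.076 and 0.09 m), for 0.2 s.
At the end, for the whole second after the job is handed in: Holder at rest, fully home in the socket (foot within 6 mm of seated depth, within 16 mm of the shutter's middle, upright within 5 degrees); bottle at rest on its cup's floor (underside within 6 mm of the floor, axes within 12 mm, upright within 8 degrees). Bystanders within 40 mm (all of step 1 and all of step 2 and angle between bottle's own z axis and vertical below 0.14 rad and linear speed of each of holder, bottle below 0.02 m/s); the robot touches nothing.
It fails at once if the dish is pushed more than 40 mm (distance of dish from where it was at the start of the episode above 0.04 m).
It fails at once if the jar is pushed more than 40 mm (distance of jar from where it was at the start of the episode above 0.04 m).
It fails at once if the mouthpiece is pushed more than 40 mm (distance of mouthpiece from where it was at the start of the episode above 0.04 m).
It also fails if it takes over 72 s, if anything falls off the work surface, if the arm or the gripper's body presses on something with over 40 N, if the wrist force passes 120 N, or if a joint passes its speed limit or range.

## Robot

A 6-joint arm with a two-finger parallel gripper is mounted at the origin on the work surface. World frame = base frame: x ahead of the robot, y to its left, z up, the work surface at z = 0. Lengths are in m, angles in degrees, forces in N, time in s.
With the tool pointing down it reaches from about 0.3 to 0.875 m from the base axis. Payload 6.4 kg.
Tool frame: the origin (TCP) lies on the centre line of the jaws, within the pads' length; the fingertips stand 19 mm ahead of it and the grasp point (between the pads) is the TCP; z points along the fingers, y is the line along which they close (so a half turn about z gives the same grasp; the last joint's range is limited). The gripper opens to 85 mm and grips with 20 to 120 N. Pads are 22 mm wide; open, the fingers measure 114 mm over their backs; the gripper's body (76 mm by 85 mm) begins 54 mm behind the grasp point. The pads swing forward as they close: fully open they stand 13 mm farther back than shut.
Start: joints at [60.086, 10.359, 92.074, -0, 77.567, -11.82], TCP at [0.179, 0.547, 0.25] pointing down, gripper open.
Joint ranges: [-171.53, 171.53], [-51.25, 118.39], [17.06, 147.69], [-65.23, 245.23], [0, 150.52], [-178.68, 178.68]. Speed limits (degrees/s): [147.25, 147.25, 172.46, 180, 180, 180].

## Interface

Orientations are given as a 3x3 rotation matrix whose columns are the frame's x, y, z axes.
In Python, from plant import status, snapshot, calibration, order gives the robot as it stands. The module is installed in compiled form; this text tells all that it offers.
- The arm moves only by the tool apply_moves, never from a script. Its argument "moves" is a list of rows, each an object with "dr": the turn, a rotation vector about the world's x, y, z in degrees, a list of three; "translation": the shift along the world's x, y, z in cm, a list of three; "claw": the finger opening in cm, from 0 to 8.54. A call has 1 to 8 rows; each row is the pose to reach, as a shift and turn from the pose commanded when the call began; what a row does not reach only later rows make up. A row lasts 1/10 s, in which the tool goes at most 50 mm and 8.59 degrees, less where a joint would pass 70% of its speed; a pose out of reach is approached as far as the arm can. A call with a gripper value outside its range is refused whole. The fingers move at their own pace and stop on an object; the grip force is fixed at half the most. Time passes only in rows, so rows that repeat a pose let the fingers close. It gives the time, the measured TCP pose, the force, the opening and the grip force at its end, in the units of the state.
- status.observe(): the state, without advancing time (a new reading comes with each control period).
- snapshot(name): name is "side" or "top"; returns (picture, depth): 420x560x3 uint8, red, green, blue; 420x560 float32, m along the optical axis (not along the pixel's ray), 0 where there is no reading.
- calibration(name): a dict with "mtx" (3x3 intrinsics, pixels), "cam_to_world" (4x4, takes a point from camera to world coordinates). Camera axes: x right, y down, z forward; pixel columns grow to the right and rows downward; lengths in m; the calibration is good to about 2 mm. A picture is of the moment at which its call begins. calibration takes no time and is no camera call.
- order.job_done(): hands the job in; it is judged then, once.
The state is a dict: "t": time; "qpos": joint angles; "qd": joint speeds; "tau": joint torques, N m; "position": TCP position; "orientation": TCP orientation; "contact_force": force on the tool from outside, world axes, zero at the start; "torque": the same for the moment, N m; "grip_width": finger opening in m; "grasp_force": force on a finger pad.
Only numpy, scipy, OpenCV 4.12 (cv2) and the standard library are available. Lean on these libraries where they do the work, as an engineer would, in place of code of your own. Each camera call takes 0.05 s, during which the arm holds its last target. There are 200 camera calls.

## Working session

There is one attempt and no reset: what is moved stays moved. The work goes in short steps, Python scripts to look and compute and a tool call to move; the robot and the scene stay as the last step left them, time stands still between calls to the robot, and variables do not carry over. Pictures are saved under pics/ and viewed, at most 10 in all, crops included, and the job is handed in when it is done.

Besides the shell and the picture viewer there is one more tool, called after ">>>" as name(argument=value, ...) on one line, values as JSON. apply_moves: Moves the arm, as the interface text tells. Its arguments: {"type":"object","properties":{"moves":{"type":"array","items":{"type":"object","properties":{"dr":{"type":"array","items":{"type":"number"}},"translation":{"type":"array","items":{"type":"number"}},"claw":{"type":"number"}}}}},"required":["moves"]}

```bash
mkdir -p pics
cat > h.py <<'E'
import numpy as np, cv2
from plant import status, snapshot, calibration, order
def snap(n):
    im,d=snapshot(n); np.savez(f'{n}.npz',im=im,d=d); return im,d
def load(n):
    z=np.load(f'{n}.npz'); return z['im'],z['d']
def pts(n,d):
    c=calibration(n);K=np.array(c['mtx']);T=np.array(c['cam_to_world'])
    v,u=np.mgrid[:d.shape[0],:d.shape[1]]
    P=np.stack([(u-K[0,2])/K[0,0]*d,(v-K[1,2])/K[1,1]*d,d],-1)@T[:3,:3].T+T[:3,3]
    P[d<=0]=np.nan
    return P
def ray(n,u,v,z):
    c=calibration(n);K=np.array(c['mtx']);T=np.array(c['cam_to_world'])
    r=T[:3,:3]@np.linalg.solve(K,[u,v,1]);o=T[:3,3];return o+r*(z-o[2])/r[2]
E
python3 - <<'E'
from h import *
for n in('side','top'):
    im,d=snap(n);cv2.imwrite(f'pics/{n}0.png',im[:,:,::-1])
    print(n,np.round(calibration(n)['cam_to_world'],3).tolist(),calibration(n)['mtx'])
s=status.observe();print({k:np.round(v,3).tolist() for k,v in s.items()})
E
```

```text
side [[0.993, -0.077, 0.087, 0.426], [-0.116, -0.627, 0.77, -0.776], [-0.004, -0.775, -0.632, 0.741], [0.0, 0.0, 0.0, 1.0]] [[409.23339569   0.         281.8798996 ]
 [  0.         409.23339569 212.78510458]
 [  0.           0.           1.        ]]
top [[-0.004, -0.998, 0.059, 0.422], [-1.0, 0.004, 0.01, -0.009], [-0.01, -0.058, -0.998, 1.374], [0.0, 0.0, 0.0, 1.0]] [[541.9271496    0.         274.04987983]
 [  0.         541.9271496  205.952585  ]
 [  0.           0.           1.        ]]
{'t': 0.1, 'qpos': [60.088, 10.397, 92.127, -0.001, 77.567, -11.822], 'qd': [0.076, -0.242, -0.108, -0.04, 0.035, 0.03], 'tau': [0.001, -44.588, -35.223, -0.0, 0.004, -0.0], 'position': [0.178, 0.546, 0.249], 'orientation': [[-0.951, 0.311, -0.001], [0.311, 0.951, -0.001], [0.0, -0.002, -1.0]], 'contact_force': [-0.32, -0.258, -0.748], 'torque': [0.03, 0.009, -0.017], 'grasp_force': 0.0, 'grip_width': 0.086}
```

View pics/top0.png

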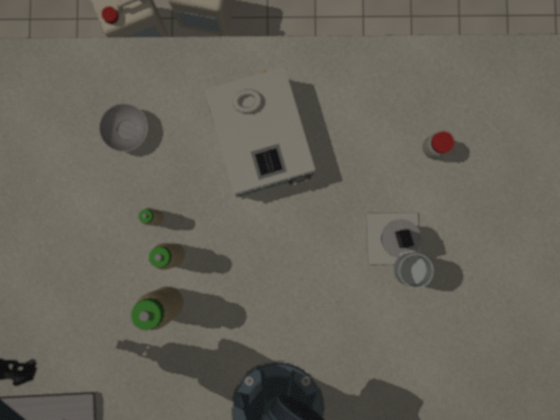

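View pics/side0.png

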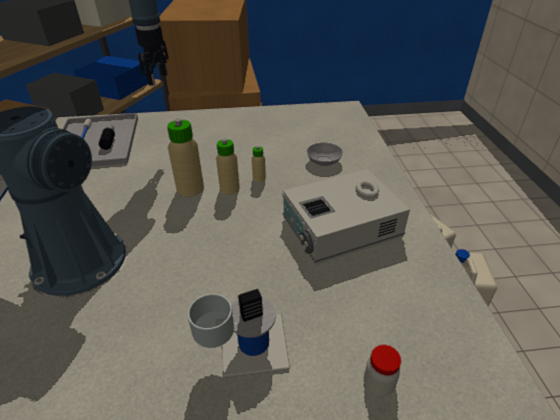

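The top view shows the pump with its black shutter at (268,161), and the stand with the black grip block at (404,239) and the cup at (414,269), towards the robot. Bottle look-alikes in the top view are small (146,216), middle (161,257) and large (149,313). I choose the middle one at (161,257), which is at (228,165) in the side view.

Run:
```python
from h import *
im,d=load('top');P=pts('top',d)
g=cv2.cvtColor(im,cv2.COLOR_RGB2GRAY)
# pump: top points
m=(np.abs(P[...,2]-0.1)<.012);m[:, :190]=0;m[:,340:]=0
m=cv2.morphologyEx(m.astype(np.uint8),cv2.MORPH_OPEN,np.ones((3,3)))
c=max(cv2.findContours(m,cv2.RETR_EXTERNAL,2)[0],key=cv2.contourArea)
xy=P[...,:2][(cv2.drawContours(m*0,[c],-1,1,-1)>0)&(np.abs(P[...,2]-.1)<.012)].astype(np.float32)
print('pump z',np.nanmedian(P[...,2][m>0]),'rect',cv2.minAreaRect(xy),cv2.boxPoints(cv2.minAreaRect(xy)).tolist())
def dark(u0,u1,v0,v1,z,th=45):
    mm=np.zeros_like(g);mm[v0:v1,u0:u1]=(g[v0:v1,u0:u1]<th)
    c=max(cv2.findContours(mm,cv2.RETR_EXTERNAL,2)[0],key=cv2.contourArea)
    w=np.array([ray('top',u,v,z)[:2] for u,v in c[:,0]],np.float32)
    print(c[:,0].min(0),c[:,0].max(0),cv2.minAreaRect(w),cv2.boxPoints(cv2.minAreaRect(w)).round(4).tolist())
dark(245,295,140,185,.1);
for th in(30,45):dark(390,420,225,252,.157,th)
# grip block by depth
for (lo,hi,a) in [(.145,.175,(380,430,220,255))]:
    u0,u1,v0,v1=a;Q=P[v0:v1,u0:u1].reshape(-1,3);Q=Q[(Q[:,2]>lo)&(Q[:,2]<hi)]
    print('grip',len(Q),Q.mean(0),cv2.minAreaRect(Q[:,:2].astype(np.float32)))
# cup rim
Q=P[245:295,385:440].reshape(-1,3);Q=Q[(Q[:,2]>.142)&(Q[:,2]<.165)]
print('rim',np.median(Q[:,2]),cv2.minEnclosingCircle(Q[:,:2].astype(np.float32)))
# bottle cap
hsv=cv2.cvtColor(im,cv2.COLOR_RGB2HSV)
gm=((hsv[...,0]>45)&(hsv[...,0]<75)&(hsv[...,1]>150)).astype(np.uint8)
for c in cv2.findContours(gm,cv2.RETR_EXTERNAL,2)[0]:
    if cv2.contourArea(c)<50: continue
    k=cv2.drawContours(gm*0,[c],-1,1,-1)>0
    z=np.nanpercentile(P[...,2][k],70);(u,v),r=cv2.minEnclosingCircle(c)
    print('cap',u,v,r,'z',z,ray('top',u,v,z),r*2*(1.374-z)/542)
for n,a in(('dish',(95,155,95,160)),('jar',(415,460,125,165))):
    u0,u1,v0,v1=a;Q=P[v0:v1,u0:u1].reshape(-1,3);Q=Q[Q[:,2]>.02];print(n,Q.min(0),Q.max(0))
big=cv2.resize(np.vstack([im[205:305,350:470],im[205:305,110:230]]),None,fx=3,fy=3,interpolation=2)
cv2.imwrite('pics/crop1.png',big[:,:,::-1])
```

```text
pump z 0.0991309016605495 rect ((0.6793646812438965, 0.038003355264663696), (0.2648515999317169, 0.20159581303596497), 16.089496612548828) [[0.5241910219192505, 0.09815271198749542], [0.5800609588623047, -0.09554658830165863], [0.8345383405685425, -0.02214600145816803], [0.7786684036254883, 0.17155329883098602]]
[256 149] [281 174] ((0.6024243235588074, 0.01661408320069313), (0.05081622675061226, 0.05141936242580414), 16.193933486938477) [[0.570900022983551, 0.03420000150799751], [0.5852000117301941, -0.015200000256299973], [0.6340000033378601, -0.0010000000474974513], [0.619700014591217, 0.04839999973773956]]
[399 231] [412 246] ((0.41975733637809753, -0.29083865880966187), (0.03650292381644249, 0.021971264854073524), 17.50674057006836) [[0.39899998903274536, -0.2858999967575073], [0.4056999981403351, -0.3068000078201294], [0.4404999911785126, -0.29580000042915344], [0.43389999866485596, -0.27489998936653137]]
[396 230] [413 247] ((0.418794184923172, -0.2889031171798706), (0.039879798889160156, 0.030474867671728134), 17.439910888671875) [[0.3952000141143799, -0.28029999136924744], [0.4043000042438507, -0.3093999922275543], [0.4424000084400177, -0.29750001430511475], [0.4332999885082245, -0.26840001344680786]]
grip 219 [ 0.41783869 -0.2945862   0.1553911 ] ((0.40856820344924927, -0.3002912104129791), (0.06880806386470795, 0.029253536835312843), 26.1165771484375)
rim 0.1500974705313779 ((0.36008039116859436, -0.31058570742607117), 0.05041484162211418)
cap 147.22093200683594 312.7790832519531 15.309473991394043 z 0.22051959595817405 [0.26454667 0.2711368  0.2205196 ] 0.06516301935520674
dish [0.64046881 0.31841536 0.02001003] [0.7615135  0.44163955 0.04695124]
jar [ 0.62113934 -0.42852928  0.02008585] [ 0.67935904 -0.37074117  0.09116369]
```

View pics/crop1.png

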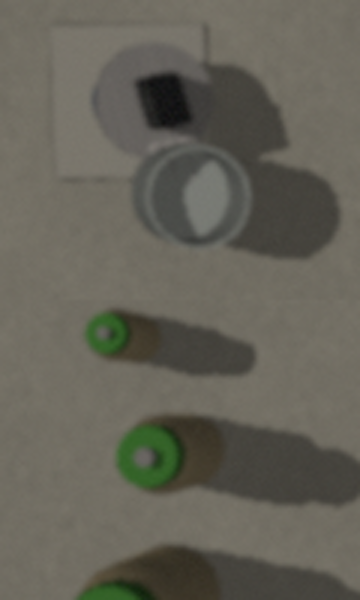

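The crop confirms the middle bottle, with its green cap at about (161,257) in the full picture. The holder's block is at (404,239), with the cup towards the robot. Next I move above the holder.

>>> apply_moves(moves=[{"translation": [5,0,6],"dr": [0,0,8],"claw": 8.5},{"translation": [10,-4,8],"dr": [0,0,16],"claw": 8.5},{"translation": [14,-7,8],"dr": [0,0,24],"claw": 8.5},{"translation": [18,-11,8],"dr": [0,0,32],"claw": 8.5},{"translation": [21,-16,8],"dr": [0,0,35.5],"claw": 8.5},{"translation": [22,-21,8],"dr": [0,0,35.5],"claw": 8.5},{"translation": [23,-26,8],"dr": [0,0,35.5],"claw": 8.5},{"translation": [24,-31,8],"dr": [0,0,35.5],"claw": 8.5}])

```text
t: 0.9
position: [0.4057, 0.2849, 0.3296]
orientation: [[-0.954, -0.299, -0.001], [-0.299, 0.954, -0.0], [0.001, -0.0, -1.0]]
contact_force: [1.2, -0.1, 0.3]
grip_width: 0.0849
grasp_force: 0.0
```

>>> apply_moves(moves=[{"translation": [0,-5,0],"dr": [0,0,0],"claw": 8.5},{"translation": [0,-10,0],"dr": [0,0,0],"claw": 8.5},{"translation": [0,-15,0],"dr": [0,0,0],"claw": 8.5},{"translation": [0,-20,0],"dr": [0,0,0],"claw": 8.5},{"translation": [0,-25,0],"dr": [0,0,0],"claw": 8.5},{"translation": [0,-30,0],"dr": [0,0,0],"claw": 8.5},{"translation": [0,-35,0],"dr": [0,0,0],"claw": 8.5},{"translation": [0,-40,0],"dr": [0,0,0],"claw": 8.5}])

```text
t: 1.7
position: [0.4046, -0.1151, 0.33]
orientation: [[-0.954, -0.299, 0.0], [-0.299, 0.954, -0.0], [-0.0, -0.0, -1.0]]
contact_force: [1.4, -0.2, -0.4]
grip_width: 0.0852
grasp_force: 0.0
```

Run:
```python
from h import *
s=status.observe();print(s['t'],np.round(s['position'],4),np.round(s['orientation'],3).tolist(),np.round(s['qpos'],1))
im,d=load('top');P=pts('top',d)
hsv=cv2.cvtColor(im,cv2.COLOR_RGB2HSV)
gm=((hsv[...,0]>45)&(hsv[...,0]<75)&(hsv[...,1]>120)).astype(np.uint8)
for c in cv2.findContours(gm,cv2.RETR_EXTERNAL,2)[0]:
    if cv2.contourArea(c)<15: continue
    k=cv2.drawContours(gm*0,[c],-1,1,-1)>0
    z=np.nanpercentile(P[...,2][k],70);(u,v),r=cv2.minEnclosingCircle(c)
    print('cap',u,v,r,'z',z,ray('top',u,v,.162),r*2*(1.374-z)/542)
ims,ds=load('side');Ps=pts('side',ds)
# side view: grip top points & cup rim
for nm,Q in(('side',Ps),('top',P)):
    q=Q[(np.abs(Q[...,0]-.39)<.1)&(np.abs(Q[...,1]+.3)<.08)]
    gt=q[(q[:,2]>.150)&(q[:,2]<.165)&(q[:,0]>.393)];print(nm,'grip',len(gt),gt.mean(0),cv2.minAreaRect(gt[:,:2].astype(np.float32)))
    r=q[(q[:,2]>.143)&(q[:,2]<.158)&(q[:,0]<.388)].astype(np.float32)
    A=np.c_[2*r[:,:2],np.ones(len(r))];b=(r[:,:2]**2).sum(1);x=np.linalg.lstsq(A,b,rcond=None)[0]
    print(nm,'rim',len(r),x[:2],np.sqrt(x[2]+x[:2]@x[:2]))
```

```text
1.7 [ 0.4046 -0.1151  0.33  ] [[-0.954, -0.299, 0.0], [-0.299, 0.954, -0.0], [-0.0, -0.0, -1.0]] [ -32.1  -14.1  106.6    0.    87.4 -139.5]
cap 147.35293579101562 313.6176452636719 16.140302658081055 z 0.22093320464398025 [0.2547214 0.285036  0.162    ] 0.06867471240601392
cap 159.94393920898438 256.4372253417969 10.563037872314453 z 0.16281429974312558 [0.38107118 0.25811478 0.162     ] 0.04720959565394489
cap 145.65789794921875 215.8157958984375 6.707791805267334 z 0.11135303746729626 [0.47196209 0.29100731 0.162     ] 0.031253036709308346
side grip 284 [ 0.42019729 -0.29609463  0.15739778] ((0.4198229908943176, -0.29378563165664673), (0.03952058032155037, 0.02640959434211254), 18.124502182006836)
side rim 449 [ 0.34787481 -0.31407148] 0.03729554972665598
top grip 195 [ 0.4205431  -0.29343176  0.15612087] ((0.4207483232021332, -0.2936919629573822), (0.03998866304755211, 0.024967191740870476), 14.390658378601074)
top rim 187 [ 0.34878759 -0.31395268] 0.03720164966315046
```

>>> apply_moves(moves=[{"translation": [0.5,-5,0],"dr": [0,0,-1.4],"claw": 8.5},{"translation": [1,-10,-1],"dr": [0,0,-1.4],"claw": 8.5},{"translation": [1.4,-14.5,-3],"dr": [0,0,-1.4],"claw": 8.5},{"translation": [1.55,-17.85,-6],"dr": [0,0,-1.4],"claw": 8.5},{"translation": [1.55,-17.85,-10],"dr": [0,0,-1.4],"claw": 8.5},{"translation": [1.55,-17.85,-14],"dr": [0,0,-1.4],"claw": 8.5},{"translation": [1.55,-17.85,-17],"dr": [0,0,-1.4],"claw": 8.5},{"translation": [1.55,-17.85,-19.3],"dr": [0,0,-1.4],"claw": 8.5}])

```text
t: 2.5
position: [0.4196, -0.2907, 0.1342]
orientation: [[-0.961, -0.275, -0.002], [-0.275, 0.961, 0.003], [0.002, 0.003, -1.0]]
contact_force: [-0.5, 0.3, 0.2]
grip_width: 0.0849
grasp_force: 0.0
```

>>> apply_moves(moves=[{"translation": [0,0,0],"dr": [0,0,0],"claw": 5},{"translation": [0,0,0],"dr": [0,0,0],"claw": 3},{"translation": [0,0,0],"dr": [0,0,0],"claw": 0.5},{"translation": [0,0,0],"dr": [0,0,0],"claw": 0.5},{"translation": [0,0,0],"dr": [0,0,0],"claw": 0.5},{"translation": [0,0,0],"dr": [0,0,0],"claw": 0.5},{"translation": [0,0,0],"dr": [0,0,0],"claw": 0.5}])

```text
t: 3.2
position: [0.4216, -0.2923, 0.1387]
orientation: [[-0.961, -0.276, 0.002], [-0.276, 0.961, -0.002], [-0.001, -0.002, -1.0]]
contact_force: [-0.4, 2.5, 6.1]
grip_width: 0.0234
grasp_force: 58.8
```

>>> apply_moves(moves=[{"translation": [0,0,2],"dr": [0,0,0],"claw": 0.5},{"translation": [0,0,5],"dr": [0,0,0],"claw": 0.5},{"translation": [0,0,8],"dr": [0,0,0],"claw": 0.5},{"translation": [0,0,11],"dr": [0,0,0],"claw": 0.5},{"translation": [0,0,13],"dr": [0,0,0],"claw": 0.5},{"translation": [1,2,14],"dr": [0,0,0],"claw": 0.5},{"translation": [3,5,14],"dr": [0,0,0],"claw": 0.5},{"translation": [5,8,14],"dr": [0,0,0],"claw": 0.5}])

```text
t: 4.0
position: [0.4709, -0.2109, 0.2771]
orientation: [[-0.962, -0.274, 0.0], [-0.274, 0.962, -0.0], [-0.0, -0.0, -1.0]]
contact_force: [0.7, -0.7, -4.7]
grip_width: 0.0232
grasp_force: 60.0
```

>>> apply_moves(moves=[{"translation": [2,3.5,0],"dr": [0,0,0],"claw": 0.5},{"translation": [4,7,0],"dr": [0,0,0],"claw": 0.5},{"translation": [6,10.5,0],"dr": [0,0,0],"claw": 0.5},{"translation": [8,14,0],"dr": [0,0,0],"claw": 0.5},{"translation": [10,17.5,0],"dr": [0,0,0],"claw": 0.5},{"translation": [12,20.5,0],"dr": [0,0,0],"claw": 0.5},{"translation": [13.1,22.6,0],"dr": [0,0,0],"claw": 0.5},{"translation": [13.1,22.6,0],"dr": [0,0,0],"claw": 0.5}])

```text
t: 4.8
position: [0.6021, 0.0175, 0.276]
orientation: [[-0.96, -0.279, -0.001], [-0.279, 0.96, 0.001], [0.001, 0.002, -1.0]]
contact_force: [-1.0, 0.3, -5.1]
grip_width: 0.0231
grasp_force: 60.1
```

Run:
```python
from h import *
for n in('side','top'):
    im,d=snap(n)
s=status.observe();print(s['t'],np.round(s['position'],4),np.round(s['contact_force'],2),np.round(s['torque'],3),s['grip_width'])
im,d=load('side');ti,td=load('top')
a=cv2.resize(im[60:270,170:430],None,fx=2,fy=2);b=cv2.resize(ti[90:250,200:360],(420,420))
cv2.imwrite('pics/c2.png',cv2.resize(np.hstack([a[:420],b]),(800,357))[:,:,::-1])
```

```text
4.9 [0.6012 0.0148 0.2761] [-1.   -0.62 -6.23] [ 0.078 -0.116 -0.037] 0.023101234389010374
```

View pics/c2.png

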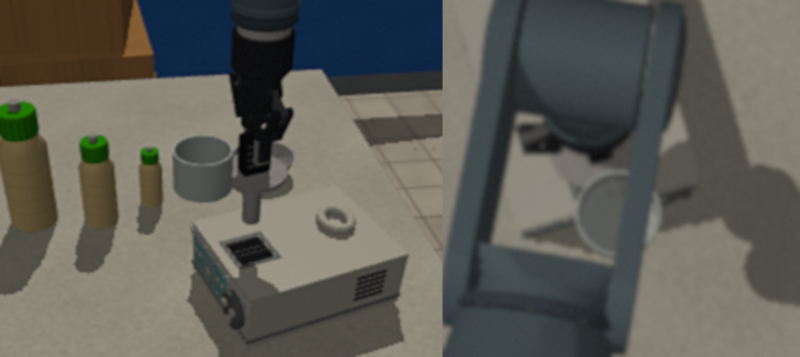

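The holder hangs upright over the pump in the side crop, stem foot at (253,220) and shutter at (250,250), with the cup towards the robot. I'll check the stem's axis with the side depth image.

Run:
```python
from h import *
im,d=load('side');P=pts('side',d)
v,u=np.mgrid[:420,:560]
m=(u>300)&(u<335)&(v>150)&(v<195)&(np.abs(P[...,0]-.602)<.03)&(np.abs(P[...,1]-.015)<.05)&(P[...,2]>.13)&(P[...,2]<.24)
Q=P[m]
for lo in np.arange(.14,.24,.012):
    q=Q[(Q[:,2]>=lo)&(Q[:,2]<lo+.012)]
    if len(q)>5: print(round(lo,3),len(q),'x',q[:,0].min().round(4),q[:,0].max().round(4),'mid',((q[:,0].min()+q[:,0].max())/2).round(4),'ymin',np.percentile(q[:,1],5).round(4))
print('foot z',Q[:,2].min())
m=(np.abs(P[...,2]-.1)<.012)&(P[...,0]>.5)&(np.abs(P[...,1]-.03)<.2)
mm=cv2.morphologyEx(m.astype(np.uint8),cv2.MORPH_OPEN,np.ones((3,3)))
print('pump',cv2.minAreaRect(P[mm>0][:,:2].astype(np.float32)))
g=cv2.cvtColor(im,cv2.COLOR_RGB2GRAY);k=np.zeros_like(g);k[180:250,285:350]=g[180:250,285:350]<45
c=max(cv2.findContours(k,cv2.RETR_EXTERNAL,2)[0],key=cv2.contourArea)
print('shutter',cv2.minAreaRect(np.array([ray('side',a,b,.1)[:2] for a,b in c[:,0]],np.float32)))
```

```text
0.152 19 x 0.5886 0.61 mid 0.5993 ymin 0.0047
0.164 43 x 0.5879 0.6118 mid 0.5999 ymin 0.0031
0.176 46 x 0.5877 0.6118 mid 0.5998 ymin 0.004
0.188 45 x 0.5878 0.611 mid 0.5994 ymin 0.0032
0.2 41 x 0.5878 0.6098 mid 0.5988 ymin 0.0032
0.224 15 x 0.5732 0.6301 mid 0.6016 ymin -0.0284
0.236 189 x 0.5725 0.6317 mid 0.6021 ymin -0.0287
foot z 0.1564576422261723
pump ((0.6776009798049927, 0.03952118754386902), (0.265824556350708, 0.20677553117275238), 16.105308532714844)
shutter ((0.6031970977783203, 0.016738636419177055), (0.05118964985013008, 0.05223590135574341), 16.5960693359375)
```

>>> apply_moves(moves=[{"translation": [0.1,0.05,-2],"dr": [0,0,0],"claw": 0.5},{"translation": [0.1,0.05,-4],"dr": [0,0,0],"claw": 0.5},{"translation": [0.1,0.05,-5],"dr": [0,0,0],"claw": 0.5},{"translation": [0.1,0.05,-6],"dr": [0,0,0],"claw": 0.5},{"translation": [0.1,0.05,-7],"dr": [0,0,0],"claw": 0.5},{"translation": [0.1,0.05,-7.6],"dr": [0,0,0],"claw": 0.5},{"translation": [0.1,0.05,-8],"dr": [0,0,0],"claw": 0.5},{"translation": [0.1,0.05,-8],"dr": [0,0,0],"claw": 0.5}])

```text
t: 5.7
position: [0.6026, 0.0149, 0.1966]
orientation: [[-0.961, -0.276, -0.001], [-0.276, 0.961, 0.0], [0.001, 0.0, -1.0]]
contact_force: [-0.5, -0.1, -5.9]
grip_width: 0.0234
grasp_force: 60.3
```

>>> apply_moves(moves=[{"translation": [0,0,-0.2],"dr": [0,0,0],"claw": 0.5},{"translation": [0,0,-0.4],"dr": [0,0,0],"claw": 0.5},{"translation": [0,0,-0.6],"dr": [0,0,0],"claw": 0.5},{"translation": [0,0,-0.7],"dr": [0,0,0],"claw": 0.5},{"translation": [0,0,-0.7],"dr": [0,0,0],"claw": 0.5}])

```text
t: 6.2
position: [0.6027, 0.0148, 0.1899]
orientation: [[-0.961, -0.276, -0.0], [-0.276, 0.961, -0.0], [0.0, 0.0, -1.0]]
contact_force: [-0.5, -0.0, -6.1]
grip_width: 0.0227
grasp_force: 60.1
```

>>> apply_moves(moves=[{"translation": [0,0,-0.1],"dr": [0,0,0],"claw": 0.5},{"translation": [0,0,-0.2],"dr": [0,0,0],"claw": 0.5},{"translation": [0,0,-0.2],"dr": [0,0,0],"claw": 0.5}])

```text
t: 6.5
position: [0.6031, 0.0149, 0.1896]
orientation: [[-0.961, -0.276, 0.001], [-0.276, 0.961, -0.0], [-0.001, -0.0, -1.0]]
contact_force: [-2.7, -0.1, 5.5]
grip_width: 0.0231
grasp_force: 61.5
```

>>> apply_moves(moves=[{"translation": [0,0,-0.1],"dr": [0,0,0],"claw": 0.5},{"translation": [0,0,-0.2],"dr": [0,0,0],"claw": 0.5},{"translation": [0,0,-0.2],"dr": [0,0,0],"claw": 0.5}])

```text
t: 6.8
position: [0.6036, 0.0149, 0.1895]
orientation: [[-0.961, -0.276, 0.003], [-0.276, 0.961, -0.0], [-0.002, -0.001, -1.0]]
contact_force: [-7.0, 1.9, 14.4]
grip_width: 0.0235
grasp_force: 62.6
```

>>> apply_moves(moves=[{"translation": [0.19,0.06,0.15],"dr": [0,0,0],"claw": 0.5},{"translation": [0.38,0.11,0.15],"dr": [0,0,0],"claw": 0.5},{"translation": [0.57,0.17,0.15],"dr": [0,0,0],"claw": 0.5},{"translation": [0.67,0.2,0.15],"dr": [0,0,0],"claw": 0.5},{"translation": [0.77,0.22,0.15],"dr": [0,0,0],"claw": 0.5},{"translation": [0.87,0.25,0.15],"dr": [0,0,0],"claw": 0.5}])

```text
t: 7.4
position: [0.6116, 0.0167, 0.1896]
orientation: [[-0.961, -0.276, 0.0], [-0.276, 0.961, -0.001], [0.0, -0.001, -1.0]]
contact_force: [-6.5, -1.5, 9.4]
grip_width: 0.0235
grasp_force: 62.3
```

>>> apply_moves(moves=[{"translation": [-0.06,0.22,0],"dr": [0,0,0],"claw": 0.5},{"translation": [-0.12,0.43,0],"dr": [0,0,0],"claw": 0.5},{"translation": [-0.32,0.38,0],"dr": [0,0,0],"claw": 0.5},{"translation": [-0.51,0.32,0],"dr": [0,0,0],"claw": 0.5},{"translation": [-0.7,0.26,0],"dr": [0,0,0],"claw": 0.5},{"translation": [-0.89,0.21,0],"dr": [0,0,0],"claw": 0.5},{"translation": [-1.0,0.18,0],"dr": [0,0,0],"claw": 0.5}])

```text
t: 8.1
position: [0.6037, 0.0188, 0.1895]
orientation: [[-0.961, -0.275, 0.007], [-0.275, 0.961, -0.0], [-0.006, -0.002, -1.0]]
contact_force: [4.4, -1.3, 5.1]
grip_width: 0.0235
grasp_force: 61.3
```

>>> apply_moves(moves=[{"translation": [-0.19,-0.06,0],"dr": [0,0,0],"claw": 0.5},{"translation": [-0.38,-0.11,0],"dr": [0,0,0],"claw": 0.5},{"translation": [-0.57,-0.17,0],"dr": [0,0,0],"claw": 0.5},{"translation": [-0.77,-0.22,0],"dr": [0,0,0],"claw": 0.5}])

```text
t: 8.5
position: [0.5951, 0.0167, 0.1888]
orientation: [[-0.961, -0.275, 0.004], [-0.275, 0.961, -0.0], [-0.004, -0.001, -1.0]]
contact_force: [3.2, -1.0, 5.7]
grip_width: 0.0232
grasp_force: 61.4
```

>>> apply_moves(moves=[{"translation": [0.06,-0.2,0],"dr": [0,0,0],"claw": 0.5},{"translation": [0.12,-0.4,0],"dr": [0,0,0],"claw": 0.5},{"translation": [0.18,-0.6,0],"dr": [0,0,0],"claw": 0.5},{"translation": [0.23,-0.79,0],"dr": [0,0,0],"claw": 0.5},{"translation": [0.23,-0.79,0],"dr": [0,0,0],"claw": 0.5}])

```text
t: 9.0
position: [0.596, 0.0111, 0.1888]
orientation: [[-0.961, -0.276, 0.0], [-0.276, 0.961, 0.004], [-0.001, 0.004, -1.0]]
contact_force: [-2.3, 4.6, 11.8]
grip_width: 0.0231
grasp_force: 62.0
```

>>> apply_moves(moves=[{"translation": [0.19,0.06,0],"dr": [0,0,0],"claw": 0.5},{"translation": [0.38,0.11,0],"dr": [0,0,0],"claw": 0.5},{"translation": [0.57,0.17,0],"dr": [0,0,0],"claw": 0.5},{"translation": [0.77,0.22,0],"dr": [0,0,0],"claw": 0.5},{"translation": [0.96,0.28,0],"dr": [0,0,0],"claw": 0.5}])

```text
t: 9.5
position: [0.6044, 0.013, 0.1889]
orientation: [[-0.961, -0.276, -0.003], [-0.276, 0.961, 0.002], [0.002, 0.003, -1.0]]
contact_force: [-5.7, 2.8, 16.3]
grip_width: 0.0237
grasp_force: 63.0
```

>>> apply_moves(moves=[{"translation": [0.22,-0.05,0.1],"dr": [0,0,0],"claw": 0.5},{"translation": [0.41,0.0,0.1],"dr": [0,0,0],"claw": 0.5},{"translation": [0.6,0.05,0.1],"dr": [0,0,0],"claw": 0.5},{"translation": [0.79,0.11,0.1],"dr": [0,0,0],"claw": 0.5},{"translation": [0.87,0.13,0.1],"dr": [0,0,0],"claw": 0.5}])

```text
t: 10.0
position: [0.613, 0.0136, 0.189]
orientation: [[-0.961, -0.276, -0.004], [-0.276, 0.961, 0.001], [0.003, 0.002, -1.0]]
contact_force: [-4.0, 0.0, 10.5]
grip_width: 0.0234
grasp_force: 62.3
```

>>> apply_moves(moves=[{"translation": [0.06,-0.2,0],"dr": [0,0,0],"claw": 0.5},{"translation": [-0.13,-0.26,0],"dr": [0,0,0],"claw": 0.5},{"translation": [-0.32,-0.31,0],"dr": [0,0,0],"claw": 0.5},{"translation": [-0.51,-0.37,0],"dr": [0,0,0],"claw": 0.5},{"translation": [-0.7,-0.42,0],"dr": [0,0,0],"claw": 0.5}])

```text
t: 10.5
position: [0.6079, 0.0095, 0.1891]
orientation: [[-0.961, -0.276, 0.002], [-0.276, 0.961, 0.001], [-0.002, 0.0, -1.0]]
contact_force: [3.4, 3.1, 6.8]
grip_width: 0.0233
grasp_force: 61.7
```

>>> apply_moves(moves=[{"translation": [-0.19,-0.0,0],"dr": [0,0,0],"claw": 0.5},{"translation": [-0.38,-0.05,0],"dr": [0,0,0],"claw": 0.5},{"translation": [-0.57,-0.1,0],"dr": [0,0,0],"claw": 0.5},{"translation": [-0.77,-0.16,0],"dr": [0,0,0],"claw": 0.5},{"translation": [-0.96,-0.22,0],"dr": [0,0,0],"claw": 0.5}])

```text
t: 11.0
position: [0.5977, 0.0068, 0.1887]
orientation: [[-0.961, -0.276, 0.0], [-0.276, 0.961, 0.0], [-0.0, 0.0, -1.0]]
contact_force: [1.7, 2.3, 6.0]
grip_width: 0.0232
grasp_force: 61.5
```

>>> apply_moves(moves=[{"translation": [-0.19,-0.0,0],"dr": [0,0,0],"claw": 0.5},{"translation": [-0.2,0.2,0],"dr": [0,0,0],"claw": 0.5},{"translation": [-0.25,0.4,0],"dr": [0,0,0],"claw": 0.5},{"translation": [-0.31,0.6,0],"dr": [0,0,0],"claw": 0.5},{"translation": [-0.31,0.7,0],"dr": [0,0,0],"claw": 0.5}])

```text
t: 11.5
position: [0.594, 0.0136, 0.1881]
orientation: [[-0.961, -0.276, -0.002], [-0.276, 0.961, -0.001], [0.002, -0.0, -1.0]]
contact_force: [0.6, -3.2, 3.0]
grip_width: 0.0235
grasp_force: 61.2
```

>>> apply_moves(moves=[{"translation": [0.19,0.06,-0.05],"dr": [0,0,0],"claw": 0.5},{"translation": [0.38,0.11,-0.05],"dr": [0,0,0],"claw": 0.5},{"translation": [0.57,0.17,-0.05],"dr": [0,0,0],"claw": 0.5},{"translation": [0.77,0.22,-0.05],"dr": [0,0,0],"claw": 0.5},{"translation": [0.96,0.28,-0.05],"dr": [0,0,0],"claw": 0.5}])

```text
t: 12.0
position: [0.603, 0.0165, 0.1884]
orientation: [[-0.961, -0.276, -0.004], [-0.276, 0.961, -0.0], [0.004, 0.001, -1.0]]
contact_force: [-4.5, -2.6, 10.4]
grip_width: 0.0233
grasp_force: 62.3
```

>>> apply_moves(moves=[{"translation": [-0.06,0.2,0],"dr": [0,0,0],"claw": 0.5},{"translation": [-0.12,0.4,0],"dr": [0,0,0],"claw": 0.5},{"translation": [-0.18,0.6,0],"dr": [0,0,0],"claw": 0.5},{"translation": [-0.2,0.7,0],"dr": [0,0,0],"claw": 0.5}])

```text
t: 12.4
position: [0.6025, 0.0228, 0.1886]
orientation: [[-0.961, -0.276, 0.001], [-0.276, 0.961, -0.002], [-0.0, -0.002, -1.0]]
contact_force: [0.0, -4.7, 7.1]
grip_width: 0.0232
grasp_force: 61.7
```

>>> apply_moves(moves=[{"translation": [0.19,0.06,0],"dr": [0,0,0],"claw": 0.5},{"translation": [0.38,0.11,0],"dr": [0,0,0],"claw": 0.5},{"translation": [0.57,0.17,0],"dr": [0,0,0],"claw": 0.5},{"translation": [0.77,0.22,0],"dr": [0,0,0],"claw": 0.5},{"translation": [0.84,0.24,0],"dr": [0,0,0],"claw": 0.5}])

```text
t: 12.9
position: [0.6097, 0.0259, 0.1886]
orientation: [[-0.961, -0.276, -0.003], [-0.276, 0.961, -0.0], [0.003, 0.0, -1.0]]
contact_force: [-5.5, -2.5, 11.9]
grip_width: 0.0232
grasp_force: 62.5
```

>>> apply_moves(moves=[{"translation": [-0.19,-0.06,0],"dr": [0,0,0],"claw": 0.5},{"translation": [-0.38,-0.11,0],"dr": [0,0,0],"claw": 0.5},{"translation": [-0.57,-0.17,0],"dr": [0,0,0],"claw": 0.5},{"translation": [-0.77,-0.22,0],"dr": [0,0,0],"claw": 0.5},{"translation": [-0.96,-0.28,0],"dr": [0,0,0],"claw": 0.5},{"translation": [-1.15,-0.34,0],"dr": [0,0,0],"claw": 0.5},{"translation": [-1.34,-0.4,0],"dr": [0,0,0],"claw": 0.5}])

```text
t: 13.6
position: [0.5972, 0.0222, 0.1882]
orientation: [[-0.961, -0.276, 0.0], [-0.276, 0.961, 0.001], [-0.0, 0.0, -1.0]]
contact_force: [1.0, 1.2, 4.9]
grip_width: 0.0232
grasp_force: 61.6
```

>>> apply_moves(moves=[{"translation": [-0.19,-0.06,0],"dr": [0,0,0],"claw": 0.5},{"translation": [-0.38,-0.11,0],"dr": [0,0,0],"claw": 0.5},{"translation": [-0.38,-0.11,0],"dr": [0,0,0],"claw": 0.5}])

```text
t: 13.9
position: [0.5931, 0.021, 0.1879]
orientation: [[-0.961, -0.276, -0.001], [-0.276, 0.961, 0.0], [0.0, 0.0, -1.0]]
contact_force: [1.6, 0.8, 4.8]
grip_width: 0.0236
grasp_force: 61.6
```

Run:
```python
from h import *
im,d=snap('side');P=pts('side',d);v,u=np.mgrid[:420,:560]
s=status.observe();print(s['t'],np.round(s['position'],4),np.round(s['contact_force'],2),np.round(s['torque'],3))
m=(np.abs(P[...,0]-.597)<.06)&(np.abs(P[...,1]-.018)<.06)&(P[...,2]>.085)&(P[...,2]<.19)
Q=P[m]
for lo in np.arange(.09,.19,.008):
    q=Q[(Q[:,2]>=lo)&(Q[:,2]<lo+.008)]
    if len(q)>5: print(round(lo,3),len(q),'x',q[:,0].min().round(4),q[:,0].max().round(4),'mid',((q[:,0].min()+q[:,0].max())/2).round(4),'ymin',np.percentile(q[:,1],5).round(4))
cv2.imwrite('pics/c3.png',cv2.resize(im[90:270,220:460],None,fx=3,fy=3,interpolation=2)[:,:,::-1])
```

```text
13.95 [0.5931 0.021  0.1879] [1.64 1.48 5.47] [ 0.344 -0.811  0.026]
0.09 111 x 0.5465 0.6361 mid 0.5913 ymin -0.035
0.098 598 x 0.5526 0.6569 mid 0.6048 ymin -0.039
0.106 23 x 0.5914 0.6148 mid 0.6031 ymin 0.0097
0.114 6 x 0.5956 0.611 mid 0.6033 ymin 0.0078
0.138 35 x 0.5373 0.5948 mid 0.566 ymin -0.0355
0.146 303 x 0.5378 0.6392 mid 0.5885 ymin -0.0269
0.154 266 x 0.5377 0.6418 mid 0.5897 ymin -0.0292
0.162 77 x 0.5373 0.6403 mid 0.5888 ymin -0.0329
0.17 84 x 0.5373 0.6156 mid 0.5764 ymin -0.0337
0.178 88 x 0.5372 0.6117 mid 0.5744 ymin -0.0339
0.186 48 x 0.5373 0.6123 mid 0.5748 ymin -0.0308
```

View pics/c3.png

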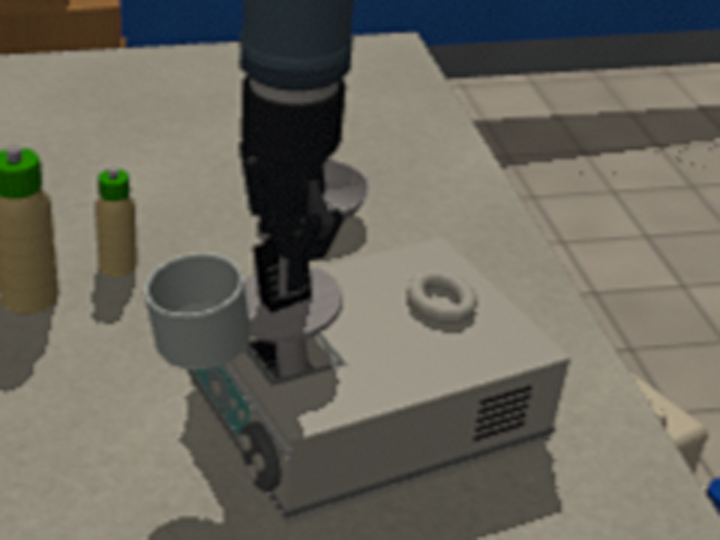

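The crop shows the holder has tilted in the grip: the flange is at (295,305) and the stem leans with its foot towards +x. I'll lift it out, measure the tilt and turn the tool to correct it.

>>> apply_moves(moves=[{"translation": [0,0,2],"dr": [0,0,0],"claw": 0.5},{"translation": [0,0,4],"dr": [0,0,0],"claw": 0.5},{"translation": [0,0,6],"dr": [0,0,0],"claw": 0.5},{"translation": [0.5,-0.4,8],"dr": [0,0,0],"claw": 0.5},{"translation": [0.9,-0.5,8.7],"dr": [0,0,0],"claw": 0.5},{"translation": [0.9,-0.5,8.7],"dr": [0,0,0],"claw": 0.5}])

```text
t: 14.55
position: [0.6021, 0.0157, 0.2741]
orientation: [[-0.961, -0.276, -0.002], [-0.276, 0.961, 0.0], [0.002, 0.001, -1.0]]
contact_force: [-0.4, -0.0, -6.2]
grip_width: 0.0232
grasp_force: 60.6
```

```bash
cat > tilt.py <<'E'
from h import *
im,d=snap('side');P=pts('side',d)
s=status.observe();p=np.array(s['position']);print(s['t'],np.round(p,4),np.round(s['contact_force'],2),np.round(s['torque'],3))
z0=p[2]
m=(np.abs(P[...,0]-p[0])<.05)&(np.abs(P[...,1]-p[1])<.06)&(P[...,2]>z0-.122)&(P[...,2]<z0-.05)
Q=P[m];L=[]
for lo in np.arange(z0-.116,z0-.05,.008):
    q=Q[(Q[:,2]>=lo)&(Q[:,2]<lo+.008)]
    if len(q)>8:
        r=(round(lo+.004-z0,3),len(q),q[:,0].min(),q[:,0].max(),(q[:,0].min()+q[:,0].max())/2,np.percentile(q[:,1],10));L.append(r);print(np.round(r,4))
L=np.array([l for l in L if l[3]-l[2]<.032])
a=np.polyfit(L[:,0],L[:,4],1);b=np.polyfit(L[:,0],L[:,5],1)
print('tilt dx/dz deg',np.degrees(np.arctan(a[0])),'dy/dz',np.degrees(np.arctan(b[0])),'foot xy-off',np.polyval(a,-.12)-p[0],np.polyval(b,-.12)+.0125-p[1],'foot z',Q[:,2].min())
# cup rim plane
c=p[:2]-.0735*np.array([.961,.276])
q=P[(np.hypot(P[...,0]-c[0],P[...,1]-c[1])<.045)&(P[...,2]>z0-.005)&(P[...,2]<z0+.03)]
E
python3 tilt.py
```

```text
14.6 [0.6015 0.0159 0.2731] [ 0.22 -0.13 -5.95] [ 0.009 -0.078 -0.004]
[-1.120e-01  2.600e+01  6.039e-01  6.293e-01  6.166e-01  6.000e-03]
[-1.040e-01  2.400e+01  6.028e-01  6.279e-01  6.153e-01  6.100e-03]
[-9.600e-02  2.900e+01  6.016e-01  6.243e-01  6.130e-01  6.400e-03]
[-8.800e-02  2.500e+01  6.002e-01  6.235e-01  6.119e-01  6.000e-03]
[-8.000e-02  3.500e+01  5.993e-01  6.236e-01  6.115e-01  5.100e-03]
[-7.200e-02  2.200e+01  5.991e-01  6.237e-01  6.114e-01  5.000e-03]
[-6.400e-02  1.000e+01  6.042e-01  6.184e-01  6.113e-01  3.100e-03]
tilt dx/dz deg -6.438051380569348 dy/dz -3.0775486200758846 foot xy-off 0.01506213998579109 0.0036770652057209717 foot z 0.15663133313287636
```

>>> apply_moves(moves=[{"translation": [0,0,0],"dr": [-1.0,3.6,0],"claw": 0.5},{"translation": [0,0,0],"dr": [-2.1,7.2,0],"claw": 0.5},{"translation": [0,0,0],"dr": [-2.1,7.2,0],"claw": 0.5}])

```text
t: 14.9
position: [0.6019, 0.0163, 0.2721]
orientation: [[-0.952, -0.276, -0.131], [-0.274, 0.961, -0.036], [0.135, 0.001, -0.991]]
contact_force: [0.2, 0.5, -5.7]
grip_width: 0.0234
grasp_force: 60.5
```

```bash
python3 tilt.py
```

```text
14.95 [0.6019 0.0163 0.2724] [ 0.96  0.16 -4.38] [ 0.107 -0.289  0.043]
[-1.120e-01  3.400e+01  5.889e-01  6.127e-01  6.008e-01  3.300e-03]
[-1.040e-01  2.600e+01  5.883e-01  6.120e-01  6.002e-01  3.600e-03]
[-9.600e-02  3.100e+01  5.884e-01  6.117e-01  6.001e-01  2.400e-03]
[-8.800e-02  3.000e+01  5.886e-01  6.112e-01  5.999e-01  2.000e-03]
[-8.000e-02  2.900e+01  5.885e-01  6.105e-01  5.995e-01  2.100e-03]
[-7.200e-02  2.800e+01  5.891e-01  6.100e-01  5.995e-01  2.600e-03]
[-6.400e-02  1.200e+01  5.888e-01  6.122e-01  6.005e-01  1.600e-03]
tilt dx/dz deg -0.7011603165362861 dy/dz -1.9441967413072438 foot xy-off -0.0014227395960476619 -0.00020961878445394794 foot z 0.15526746846402628
```

>>> apply_moves(moves=[{"translation": [0.25,0.05,-2],"dr": [0,0,0],"claw": 0.5},{"translation": [0.5,0.1,-4],"dr": [0,0,0],"claw": 0.5},{"translation": [0.5,0.1,-5],"dr": [0,0,0],"claw": 0.5},{"translation": [0.5,0.1,-6],"dr": [0,0,0],"claw": 0.5},{"translation": [0.5,0.1,-7],"dr": [0,0,0],"claw": 0.5},{"translation": [0.5,0.1,-7.7],"dr": [0,0,0],"claw": 0.5},{"translation": [0.5,0.1,-8.1],"dr": [0,0,0],"claw": 0.5},{"translation": [0.5,0.1,-8.1],"dr": [0,0,0],"claw": 0.5}])

```text
t: 15.75
position: [0.6072, 0.0168, 0.1935]
orientation: [[-0.953, -0.276, -0.126], [-0.273, 0.961, -0.037], [0.131, -0.0, -0.991]]
contact_force: [0.0, 1.1, -5.3]
grip_width: 0.0233
grasp_force: 60.5
```

>>> apply_moves(moves=[{"translation": [0,0,-0.1],"dr": [0,0,0],"claw": 0.5},{"translation": [0,0,-0.2],"dr": [0,0,0],"claw": 0.5}])

```text
t: 15.95
position: [0.6078, 0.0168, 0.1926]
orientation: [[-0.953, -0.276, -0.124], [-0.273, 0.961, -0.037], [0.13, -0.001, -0.992]]
contact_force: [-0.4, 0.4, -4.5]
grip_width: 0.0232
grasp_force: 60.6
```

>>> apply_moves(moves=[{"translation": [0,0,-0.1],"dr": [0,0,0],"claw": 0.5},{"translation": [0,0,-0.2],"dr": [0,0,0],"claw": 0.5}])

```text
t: 16.15
position: [0.6077, 0.0168, 0.1902]
orientation: [[-0.953, -0.276, -0.125], [-0.273, 0.961, -0.037], [0.13, -0.001, -0.992]]
contact_force: [-0.4, 0.4, -5.3]
grip_width: 0.0234
grasp_force: 60.6
```

>>> apply_moves(moves=[{"translation": [0,0,-0.1],"dr": [0,0,0],"claw": 0.5},{"translation": [0,0,-0.2],"dr": [0,0,0],"claw": 0.5}])

```text
t: 16.35
position: [0.6076, 0.0168, 0.1883]
orientation: [[-0.953, -0.276, -0.125], [-0.273, 0.961, -0.037], [0.13, -0.001, -0.991]]
contact_force: [-0.9, 1.4, 1.1]
grip_width: 0.0233
grasp_force: 61.3
```

>>> apply_moves(moves=[{"translation": [0,0,-0.1],"dr": [0,0,0],"claw": 0.5},{"translation": [0,0,-0.2],"dr": [0,0,0],"claw": 0.5}])

```text
t: 16.55
position: [0.6079, 0.0169, 0.1882]
orientation: [[-0.953, -0.276, -0.124], [-0.273, 0.961, -0.037], [0.129, -0.001, -0.992]]
contact_force: [-4.4, 1.2, 11.5]
grip_width: 0.0234
grasp_force: 62.8
```

>>> apply_moves(moves=[{"translation": [0,0,0.45],"dr": [0,0,0],"claw": 0.5},{"translation": [0.58,0.17,0.45],"dr": [0,0,0],"claw": 0.5},{"translation": [0.58,0.17,0.15],"dr": [0,0,0],"claw": 0.5},{"translation": [0.58,0.17,0.05],"dr": [0,0,0],"claw": 0.5}])

```text
t: 16.95
position: [0.6147, 0.0186, 0.1883]
orientation: [[-0.953, -0.276, -0.122], [-0.273, 0.961, -0.037], [0.128, -0.002, -0.992]]
contact_force: [-0.9, 0.3, 11.3]
grip_width: 0.0236
grasp_force: 62.5
```

>>> apply_moves(moves=[{"translation": [0,0,0.4],"dr": [0,0,0],"claw": 0.5},{"translation": [-0.45,0.49,0.4],"dr": [0,0,0],"claw": 0.5},{"translation": [-0.45,0.49,0.1],"dr": [0,0,0],"claw": 0.5},{"translation": [-0.45,0.49,0],"dr": [0,0,0],"claw": 0.5}])

```text
t: 17.35
position: [0.6088, 0.0241, 0.1883]
orientation: [[-0.953, -0.276, -0.125], [-0.274, 0.961, -0.036], [0.13, -0.0, -0.992]]
contact_force: [-2.8, 2.4, 13.8]
grip_width: 0.0233
grasp_force: 62.8
```

>>> apply_moves(moves=[{"translation": [0,0,0.4],"dr": [0,0,0],"claw": 0.5},{"translation": [-0.58,-0.17,0.4],"dr": [0,0,0],"claw": 0.5},{"translation": [-0.58,-0.17,0.1],"dr": [0,0,0],"claw": 0.5},{"translation": [-0.58,-0.17,0],"dr": [0,0,0],"claw": 0.5}])

```text
t: 17.75
position: [0.6026, 0.0216, 0.1882]
orientation: [[-0.953, -0.276, -0.126], [-0.273, 0.961, -0.037], [0.131, -0.001, -0.991]]
contact_force: [-5.8, 1.1, 14.2]
grip_width: 0.0236
grasp_force: 62.9
```

>>> apply_moves(moves=[{"translation": [0,0,0.4],"dr": [0,0,0],"claw": 0.5},{"translation": [-0.58,-0.17,0.4],"dr": [0,0,0],"claw": 0.5},{"translation": [-0.58,-0.17,0.1],"dr": [0,0,0],"claw": 0.5},{"translation": [-0.58,-0.17,0],"dr": [0,0,0],"claw": 0.5}])

```text
t: 18.15
position: [0.5969, 0.0198, 0.1879]
orientation: [[-0.953, -0.276, -0.126], [-0.273, 0.961, -0.037], [0.131, -0.001, -0.991]]
contact_force: [-4.8, -0.5, 12.4]
grip_width: 0.0231
grasp_force: 62.7
```

>>> apply_moves(moves=[{"translation": [0,0,0.45],"dr": [0,0,0],"claw": 0.5},{"translation": [-0.12,-0.66,0.45],"dr": [0,0,0],"claw": 0.5},{"translation": [-0.12,-0.66,0.15],"dr": [0,0,0],"claw": 0.5},{"translation": [-0.12,-0.66,0.05],"dr": [0,0,0],"claw": 0.5}])

```text
t: 18.55
position: [0.5954, 0.0131, 0.1859]
orientation: [[-0.953, -0.275, -0.127], [-0.273, 0.961, -0.036], [0.132, 0.0, -0.991]]
contact_force: [-0.1, 1.5, -4.2]
grip_width: 0.0233
grasp_force: 60.6
```

>>> apply_moves(moves=[{"translation": [0,0,0.4],"dr": [0,0,0],"claw": 0.5},{"translation": [0.58,0.17,0.4],"dr": [0,0,0],"claw": 0.5},{"translation": [0.58,0.17,0.1],"dr": [0,0,0],"claw": 0.5},{"translation": [0.58,0.17,0],"dr": [0,0,0],"claw": 0.5}])

```text
t: 18.95
position: [0.6029, 0.0152, 0.1881]
orientation: [[-0.953, -0.276, -0.123], [-0.274, 0.961, -0.037], [0.128, -0.002, -0.992]]
contact_force: [0.4, 0.9, 6.2]
grip_width: 0.0236
grasp_force: 61.9
```

>>> apply_moves(moves=[{"translation": [0,0,0.4],"dr": [0,0,0],"claw": 0.5},{"translation": [-0.12,-0.66,0.4],"dr": [0,0,0],"claw": 0.5},{"translation": [-0.12,-0.66,0.1],"dr": [0,0,0],"claw": 0.5},{"translation": [-0.12,-0.66,0],"dr": [0,0,0],"claw": 0.5}])

```text
t: 19.35
position: [0.6008, 0.0078, 0.1882]
orientation: [[-0.953, -0.275, -0.125], [-0.273, 0.961, -0.037], [0.13, -0.002, -0.992]]
contact_force: [-2.1, 0.5, 8.9]
grip_width: 0.0231
grasp_force: 62.3
```

>>> apply_moves(moves=[{"translation": [0,0,0.4],"dr": [0,0,0],"claw": 0.5},{"translation": [0.58,0.17,0.4],"dr": [0,0,0],"claw": 0.5},{"translation": [0.58,0.17,0.1],"dr": [0,0,0],"claw": 0.5},{"translation": [0.58,0.17,0],"dr": [0,0,0],"claw": 0.5}])

```text
t: 19.75
position: [0.6074, 0.0104, 0.1883]
orientation: [[-0.953, -0.276, -0.123], [-0.274, 0.961, -0.037], [0.128, -0.001, -0.992]]
contact_force: [-0.2, 1.6, 7.8]
grip_width: 0.0232
grasp_force: 62.3
```

>>> apply_moves(moves=[{"translation": [0,0,0.4],"dr": [0,0,0],"claw": 0.5},{"translation": [0.58,0.17,0.4],"dr": [0,0,0],"claw": 0.5},{"translation": [0.58,0.17,0.1],"dr": [0,0,0],"claw": 0.5},{"translation": [0.58,0.17,0],"dr": [0,0,0],"claw": 0.5}])

```text
t: 20.15
position: [0.6132, 0.0121, 0.1883]
orientation: [[-0.953, -0.276, -0.123], [-0.274, 0.961, -0.037], [0.128, -0.001, -0.992]]
contact_force: [-0.9, 1.1, 9.9]
grip_width: 0.0227
grasp_force: 62.3
```

The tap at TCP (0.595, 0.013) dropped with no reaction force, so the socket is there. I'm going back to that point to push in.

>>> apply_moves(moves=[{"translation": [0,0,0.5],"dr": [0,0,0],"claw": 0.5},{"translation": [-0.8,0.08,0.5],"dr": [0,0,0],"claw": 0.5},{"translation": [-1.65,0.15,0.5],"dr": [0,0,0],"claw": 0.5},{"translation": [-1.65,0.15,0.2],"dr": [0,0,0],"claw": 0.5},{"translation": [-1.65,0.15,0],"dr": [0,0,0],"claw": 0.5},{"translation": [-1.65,0.15,-0.1],"dr": [0,0,0],"claw": 0.5},{"translation": [-1.65,0.15,-0.2],"dr": [0,0,0],"claw": 0.5}])

```text
t: 20.85
position: [0.5955, 0.0135, 0.1847]
orientation: [[-0.953, -0.276, -0.126], [-0.273, 0.961, -0.036], [0.131, -0.0, -0.991]]
contact_force: [0.2, 0.7, -5.1]
grip_width: 0.0231
grasp_force: 60.5
```

>>> apply_moves(moves=[{"translation": [0,0,-0.1],"dr": [0,0,0],"claw": 0.5},{"translation": [0,0,-0.2],"dr": [0,0,0],"claw": 0.5}])

```text
t: 21.05
position: [0.5956, 0.0136, 0.1828]
orientation: [[-0.953, -0.276, -0.126], [-0.273, 0.961, -0.036], [0.131, -0.0, -0.991]]
contact_force: [-0.8, 1.1, -4.5]
grip_width: 0.0235
grasp_force: 60.6
```

Now 5.5 mm below the floor level and still free. Continuing down.

>>> apply_moves(moves=[{"translation": [0,0,-0.2],"dr": [0,0,0],"claw": 0.5},{"translation": [0,0,-0.4],"dr": [0,0,0],"claw": 0.5},{"translation": [0,0,-0.4],"dr": [0,0,0],"claw": 0.5}])

```text
t: 21.35
position: [0.5955, 0.0136, 0.1785]
orientation: [[-0.953, -0.276, -0.126], [-0.273, 0.961, -0.036], [0.131, -0.0, -0.991]]
contact_force: [-1.4, 1.7, -5.7]
grip_width: 0.0234
grasp_force: 60.4
```

>>> apply_moves(moves=[{"translation": [0,0,-0.2],"dr": [0,0,0],"claw": 0.5},{"translation": [0,0,-0.4],"dr": [0,0,0],"claw": 0.5},{"translation": [0,0,-0.4],"dr": [0,0,0],"claw": 0.5}])

```text
t: 21.65
position: [0.5955, 0.0136, 0.1746]
orientation: [[-0.953, -0.276, -0.126], [-0.273, 0.961, -0.036], [0.131, -0.0, -0.991]]
contact_force: [-0.7, 1.7, -6.5]
grip_width: 0.0234
grasp_force: 60.4
```

>>> apply_moves(moves=[{"translation": [0,0,-0.3],"dr": [0,0,0],"claw": 0.5},{"translation": [0,0,-0.6],"dr": [0,0,0],"claw": 0.5},{"translation": [0,0,-0.9],"dr": [0,0,0],"claw": 0.5},{"translation": [0,0,-0.9],"dr": [0,0,0],"claw": 0.5}])

```text
t: 22.05
position: [0.5955, 0.0135, 0.1653]
orientation: [[-0.953, -0.276, -0.126], [-0.273, 0.961, -0.036], [0.131, -0.0, -0.991]]
contact_force: [-0.7, 2.0, -6.2]
grip_width: 0.0231
grasp_force: 60.4
```

>>> apply_moves(moves=[{"translation": [0,0,-0.3],"dr": [0,0,0],"claw": 0.5},{"translation": [0,0,-0.6],"dr": [0,0,0],"claw": 0.5},{"translation": [0,0,-0.9],"dr": [0,0,0],"claw": 0.5},{"translation": [0,0,-1.2],"dr": [0,0,0],"claw": 0.5},{"translation": [0,0,-1.2],"dr": [0,0,0],"claw": 0.5}])

```text
t: 22.55
position: [0.5955, 0.0136, 0.1533]
orientation: [[-0.953, -0.276, -0.126], [-0.273, 0.961, -0.036], [0.131, -0.0, -0.991]]
contact_force: [-1.5, 2.4, -6.8]
grip_width: 0.0232
grasp_force: 60.3
```

>>> apply_moves(moves=[{"translation": [0,0,-0.3],"dr": [0,0,0],"claw": 0.5},{"translation": [0,0,-0.6],"dr": [0,0,0],"claw": 0.5},{"translation": [0,0,-0.8],"dr": [0,0,0],"claw": 0.5},{"translation": [0,0,-0.8],"dr": [0,0,0],"claw": 0.5}])

```text
t: 22.95
position: [0.5956, 0.0135, 0.1455]
orientation: [[-0.953, -0.276, -0.126], [-0.273, 0.961, -0.036], [0.131, -0.0, -0.991]]
contact_force: [-0.9, 3.5, -6.2]
grip_width: 0.0235
grasp_force: 60.3
```

>>> apply_moves(moves=[{"translation": [0,0,-0.2],"dr": [0,0,0],"claw": 0.5},{"translation": [0,0,-0.4],"dr": [0,0,0],"claw": 0.5},{"translation": [0,0,-0.4],"dr": [0,0,0],"claw": 0.5}])

```text
t: 23.25
position: [0.5958, 0.0136, 0.1428]
orientation: [[-0.953, -0.276, -0.125], [-0.273, 0.961, -0.036], [0.13, -0.001, -0.991]]
contact_force: [-2.0, 3.7, 0.6]
grip_width: 0.0235
grasp_force: 61.1
```

Run:
```python
from h import *
im,d=snap('side')
cv2.imwrite('pics/c4.png',cv2.resize(im[90:270,220:460],None,fx=3,fy=3,interpolation=2)[:,:,::-1])
```

```text
(no output)
```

View pics/c4.png

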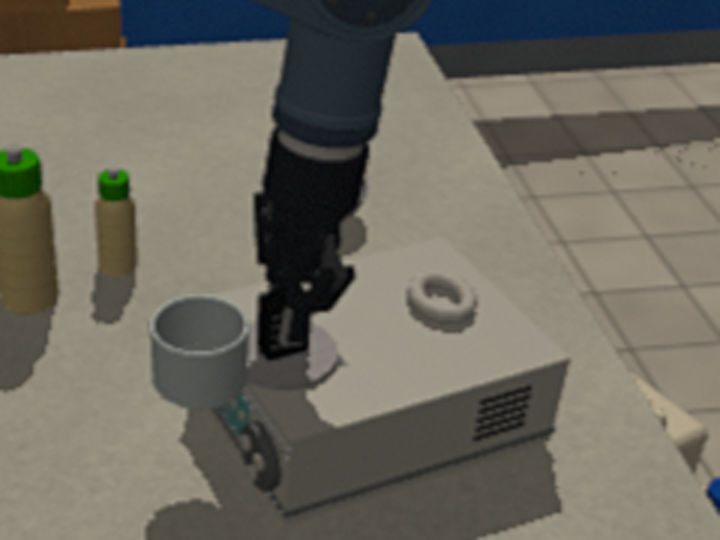

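The flange lies on the casing (295,360) and the cup is level at (200,350). I'll press a little more, then release and back away along the tool axis.

>>> apply_moves(moves=[{"translation": [0,0,-0.15],"dr": [0,0,0],"claw": 0.5},{"translation": [0,0,-0.15],"dr": [0,0,0],"claw": 0.5}])

```text
t: 23.5
position: [0.5959, 0.0137, 0.1426]
orientation: [[-0.953, -0.276, -0.125], [-0.273, 0.961, -0.037], [0.13, -0.001, -0.991]]
contact_force: [-6.2, 5.8, 8.7]
grip_width: 0.0235
grasp_force: 62.1
```

>>> apply_moves(moves=[{"translation": [0,0,0.3],"dr": [0,0,0],"claw": 4},{"translation": [0,0,0.3],"dr": [0,0,0],"claw": 7},{"translation": [0,0,0.3],"dr": [0,0,0],"claw": 7},{"translation": [0.1,0,1],"dr": [0,0,0],"claw": 7},{"translation": [0.4,0.1,3],"dr": [0,0,0],"claw": 7},{"translation": [0.8,0.2,6],"dr": [0,0,0],"claw": 7},{"translation": [1.3,0.4,10],"dr": [0,0,0],"claw": 7},{"translation": [1.3,0.4,15],"dr": [2.1,-7.2,0],"claw": 7}])

```text
t: 24.3
position: [0.6095, 0.0177, 0.2877]
orientation: [[-0.961, -0.277, -0.005], [-0.277, 0.961, 0.001], [0.005, 0.003, -1.0]]
contact_force: [0.2, -0.5, 0.8]
grip_width: 0.0701
grasp_force: 0.0
```

Run:
```python
from h import *
im,d=snap('side');P=pts('side',d)
s=status.observe();print(s['t'],np.round(s['position'],4),np.round(s['orientation'],3).tolist(),np.round(s['contact_force'],2))
v,u=np.mgrid[:420,:560]
m=(u>262)&(u<345)&(v>180)&(v<245)
# cup rim: highest pts
def fit(r):
    A=np.c_[2*r[:,:2],np.ones(len(r))];b=(r[:,:2]**2).sum(1);x=np.linalg.lstsq(A,b,rcond=None)[0];return x[:2],np.sqrt(x[2]+x[:2]@x[:2])
c=np.array([.595,.0135])-.075*np.array([.961,.276])
Q=P[m&(np.hypot(P[...,0]-c[0],P[...,1]-c[1])<.05)]
r=Q[(Q[:,2]>.149)&(Q[:,2]<.165)];print('rim',len(r),np.median(r[:,2]),np.percentile(r[:,2],[5,95]),*fit(r))
A=np.c_[r[:,:2],np.ones(len(r))];k=np.linalg.lstsq(A,r[:,2],rcond=None)[0];print('rim slope deg',np.degrees(k[:2]))
g=P[m&(np.hypot(P[...,0]-.594,P[...,1]-.0135)<.03)&(P[...,2]>.15)];print('block top',len(g),np.median(g[:,2]),cv2.minAreaRect(g[:,:2].astype(np.float32)))
f=P[m&(P[...,0]>.58)&(np.hypot(P[...,0]-.594,P[...,1]-.0135)<.05)&(P[...,2]<.12)&(P[...,2]>.09)];print('flange z',np.median(f[:,2]))
cv2.imwrite('pics/c5.png',cv2.resize(im[90:270,220:460],None,fx=3,fy=3,interpolation=2)[:,:,::-1])
```

```text
24.35 [0.6121 0.017  0.3018] [[-0.961, -0.277, 0.021], [-0.277, 0.961, -0.0], [-0.02, -0.006, -1.0]] [4.65 0.66 7.47]
rim 251 0.15508781967718033 [0.14939675 0.15869437] [ 0.52230668 -0.00932346] 0.03728715888967757
rim slope deg [ 0.28137131 -0.01547564]
block top 165 0.16216637668240386 ((0.5941258668899536, 0.011240157298743725), (0.040148328989744186, 0.025834165513515472), 22.7088623046875)
flange z 0.10763875595475081
```

View pics/c5.png

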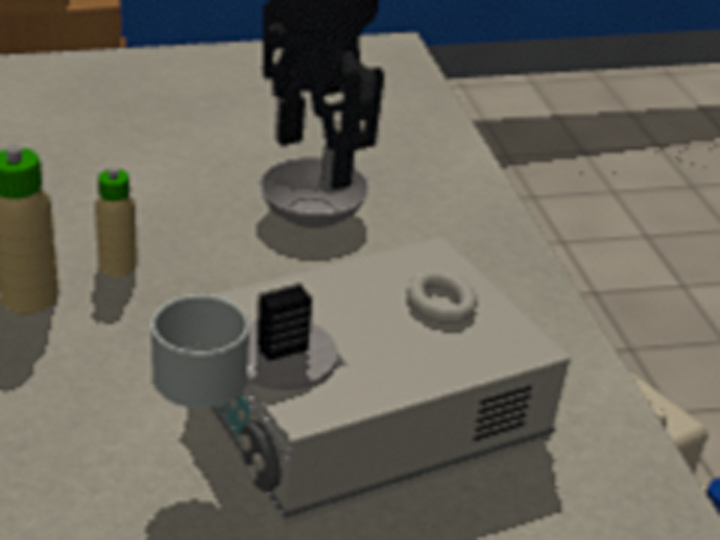

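The holder is home: block top measures 0.162 m and the rim is level, with the cup at (200,345) in the crop. Next is the bottle, whose position I refine from the side view.

Run:
```python
from h import *
im,d=load('side');P=pts('side',d);hsv=cv2.cvtColor(im,cv2.COLOR_RGB2HSV)
G=(hsv[...,0]>45)&(hsv[...,0]<75)&(hsv[...,1]>120)
Q=P[G&(np.abs(P[...,0]-.381)<.04)&(np.abs(P[...,1]-.258)<.05)]
print(len(Q),Q.min(0),Q.max(0),'xmid',(np.percentile(Q[:,0],1)+np.percentile(Q[:,0],99))/2,'ymin+r',np.percentile(Q[:,1],2)+.0235)
t=Q[Q[:,2]>.159];print(t.mean(0))
B=P[(np.abs(P[...,0]-.381)<.045)&(np.abs(P[...,1]-.258)<.05)&(P[...,2]>.03)&(P[...,2]<.1)];print('body',(np.percentile(B[:,0],1)+np.percentile(B[:,0],99))/2,np.percentile(B[:,1],3)+.031)
```

```text
211 [0.35920251 0.23660378 0.13196347] [0.40294346 0.28101702 0.1654454 ] xmid 0.38089705626441694 ymin+r 0.26095886862151607
[0.38005635 0.2538473  0.16275322]
body 0.3798178876301933 0.26105268290114364
```

>>> apply_moves(moves=[{"translation": [-3,3,2],"dr": [0,0,0],"claw": 8.5},{"translation": [-6,7,2],"dr": [0,0,0],"claw": 8.5},{"translation": [-9,11,2],"dr": [0,0,0],"claw": 8.5},{"translation": [-12,15,2],"dr": [0,0,0],"claw": 8.5},{"translation": [-15,18,2],"dr": [0,0,0],"claw": 8.5},{"translation": [-18,21,2],"dr": [0,0,0],"claw": 8.5},{"translation": [-21,23,2],"dr": [0,0,0],"claw": 8.5},{"translation": [-22.5,24,2],"dr": [0,0,0],"claw": 8.5}])

```text
t: 25.15
position: [0.3816, 0.2588, 0.3112]
orientation: [[-0.961, -0.278, 0.001], [-0.278, 0.961, 0.0], [-0.001, 0.0, -1.0]]
contact_force: [-0.4, 0.3, -0.0]
grip_width: 0.085
grasp_force: 0.0
```

>>> apply_moves(moves=[{"translation": [0,0,0],"dr": [0,0,0],"claw": 8.5},{"translation": [0,0,0],"dr": [0,0,0],"claw": 8.5}])

```text
t: 25.35
position: [0.3841, 0.2574, 0.3112]
orientation: [[-0.961, -0.277, 0.002], [-0.277, 0.961, -0.0], [-0.002, -0.001, -1.0]]
contact_force: [1.1, 1.2, -0.0]
grip_width: 0.085
grasp_force: 0.0
```

>>> apply_moves(moves=[{"translation": [-0.35,0.2,-3],"dr": [0,0,0],"claw": 8.5},{"translation": [-0.35,0.2,-6],"dr": [0,0,0],"claw": 8.5},{"translation": [-0.35,0.2,-9],"dr": [0,0,0],"claw": 8.5},{"translation": [-0.35,0.2,-11.5],"dr": [0,0,0],"claw": 8.5},{"translation": [-0.35,0.2,-13.5],"dr": [0,0,0],"claw": 8.5},{"translation": [-0.35,0.2,-15.3],"dr": [0,0,0],"claw": 8.5},{"translation": [-0.35,0.2,-16.2],"dr": [0,0,0],"claw": 8.5},{"translation": [-0.35,0.2,-16.2],"dr": [0,0,0],"claw": 8.5}])

```text
t: 26.15
position: [0.3802, 0.2585, 0.1474]
orientation: [[-0.962, -0.274, -0.002], [-0.274, 0.962, -0.001], [0.003, -0.0, -1.0]]
contact_force: [-0.1, -0.0, -0.8]
grip_width: 0.0852
grasp_force: 0.0
```

>>> apply_moves(moves=[{"translation": [0,0,0],"dr": [0,0,0],"claw": 6},{"translation": [0,0,0],"dr": [0,0,0],"claw": 5},{"translation": [0,0,0],"dr": [0,0,0],"claw": 3},{"translation": [0,0,0],"dr": [0,0,0],"claw": 3},{"translation": [0,0,0],"dr": [0,0,0],"claw": 3}])

```text
t: 26.65
position: [0.3811, 0.26, 0.1499]
orientation: [[-0.961, -0.276, 0.002], [-0.276, 0.961, 0.001], [-0.003, 0.001, -1.0]]
contact_force: [0.2, 0.9, 5.7]
grip_width: 0.0455
grasp_force: 61.3
```

>>> apply_moves(moves=[{"translation": [0,0,2],"dr": [0,0,0],"claw": 3},{"translation": [0,0,5],"dr": [0,0,0],"claw": 3},{"translation": [0,0,9],"dr": [0,0,0],"claw": 3},{"translation": [0,0,13],"dr": [0,0,0],"claw": 3},{"translation": [0,0,17],"dr": [0,0,0],"claw": 3},{"translation": [1,-1.5,19.5],"dr": [0,0,0],"claw": 3},{"translation": [3,-4.5,20],"dr": [0,0,0],"claw": 3},{"translation": [5,-8,20],"dr": [0,0,0],"claw": 3}])

```text
t: 27.45
position: [0.4308, 0.1793, 0.3504]
orientation: [[-0.96, -0.278, 0.004], [-0.278, 0.96, 0.0], [-0.004, -0.001, -1.0]]
contact_force: [0.6, 0.4, -2.0]
grip_width: 0.0459
grasp_force: 61.8
```

>>> apply_moves(moves=[{"translation": [1.8,-3.5,0],"dr": [0,0,0],"claw": 3},{"translation": [3.6,-7,0],"dr": [0,0,0],"claw": 3},{"translation": [5.4,-10.5,0],"dr": [0,0,0],"claw": 3},{"translation": [7.2,-14,0],"dr": [0,0,0],"claw": 3},{"translation": [8.6,-17,0],"dr": [0,0,0],"claw": 3},{"translation": [9.1,-18.9,0],"dr": [0,0,0],"claw": 3},{"translation": [9.1,-18.9,0],"dr": [0,0,0],"claw": 3},{"translation": [9.1,-18.9,0],"dr": [0,0,0],"claw": 3}])

```text
t: 28.25
position: [0.5208, -0.0095, 0.3481]
orientation: [[-0.961, -0.275, -0.001], [-0.275, 0.961, 0.001], [0.001, 0.001, -1.0]]
contact_force: [0.2, -0.7, -1.5]
grip_width: 0.0454
grasp_force: 61.9
```

Run:
```python
from h import *
im,d=snap('side');P=pts('side',d)
s=status.observe();p=np.array(s['position']);print(s['t'],np.round(p,4),np.round(s['contact_force'],2))
hsv=cv2.cvtColor(im,cv2.COLOR_RGB2HSV)
m=(np.abs(P[...,0]-p[0])<.045)&(np.abs(P[...,1]-p[1])<.05)&(P[...,2]>.185)&(P[...,2]<.31)
Q=P[m]
for lo in np.arange(.19,.31,.02):
    q=Q[(Q[:,2]>=lo)&(Q[:,2]<lo+.02)]
    if len(q)>8:print(round(lo,3),len(q),np.round([(np.percentile(q[:,0],1)+np.percentile(q[:,0],99))/2,np.ptp(q[:,0]),np.percentile(q[:,1],4)+.031],4))
c=np.array([.5225,-.0095]);r=P[(np.hypot(P[...,0]-c[0],P[...,1]-c[1])<.045)&(P[...,2]>.151)&(P[...,2]<.162)]
A=np.c_[2*r[:,:2],np.ones(len(r))];b=(r[:,:2]**2).sum(1);x=np.linalg.lstsq(A,b,rcond=None)[0];print('rim',len(r),x[:2],np.sqrt(x[2]+x[:2]@x[:2]))
print('bottom z',Q[:,2].min())
cv2.imwrite('pics/c6.png',cv2.resize(im[60:270,180:460],None,fx=2.8,fy=2.8,interpolation=2)[:,:,::-1])
```

```text
28.3 [ 0.5207 -0.009   0.3483] [-0.73  0.11 -1.39]
0.19 76 [ 0.5185  0.0605 -0.0073]
0.21 194 [ 0.519   0.0611 -0.0081]
0.23 211 [ 0.5185  0.0599 -0.0083]
0.25 215 [ 0.5181  0.0587 -0.0083]
0.27 224 [ 0.5198  0.0615 -0.0091]
0.29 239 [ 0.5193  0.0593 -0.0094]
rim 189 [ 0.52228471 -0.00941052] 0.0371959740040338
bottom z 0.19928647122684395
```

View pics/c6.png

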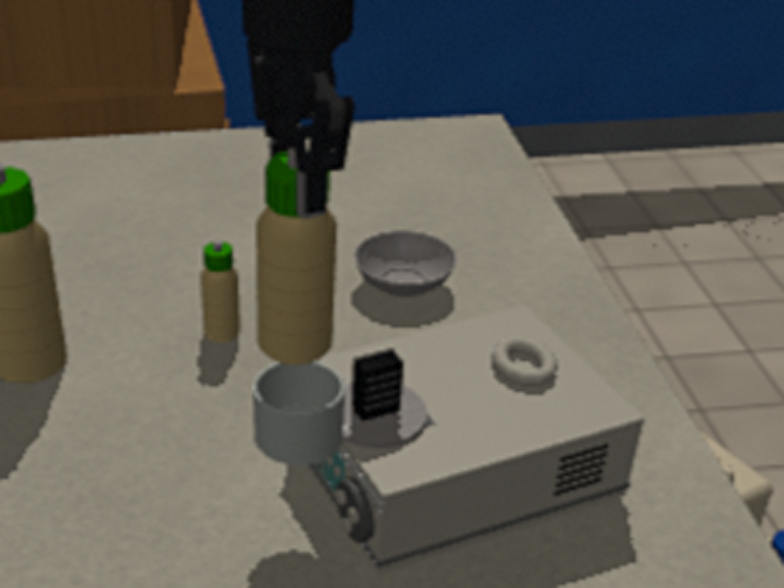

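The bottle hangs upright above the cup, with its bottom at (295,355) and the cup at (300,405). I'll correct by about 2.5 mm in x and lower it.

>>> apply_moves(moves=[{"translation": [0.25,-0.1,-1],"dr": [0,0,0],"claw": 3},{"translation": [0.25,-0.1,-2.5],"dr": [0,0,0],"claw": 3},{"translation": [0.25,-0.1,-4],"dr": [0,0,0],"claw": 3},{"translation": [0.25,-0.1,-5],"dr": [0,0,0],"claw": 3},{"translation": [0.25,-0.1,-6],"dr": [0,0,0],"claw": 3},{"translation": [0.25,-0.1,-6],"dr": [0,0,0],"claw": 3}])

```text
t: 28.9
position: [0.5227, -0.0103, 0.2864]
orientation: [[-0.961, -0.276, -0.003], [-0.276, 0.961, 0.001], [0.003, 0.002, -1.0]]
contact_force: [-0.6, -0.4, -1.2]
grip_width: 0.0457
grasp_force: 61.9
```

>>> apply_moves(moves=[{"translation": [0,0,-0.7],"dr": [0,0,0],"claw": 3},{"translation": [0,0,-1.4],"dr": [0,0,0],"claw": 3},{"translation": [0,0,-2.1],"dr": [0,0,0],"claw": 3},{"translation": [0,0,-2.6],"dr": [0,0,0],"claw": 3},{"translation": [0,0,-2.8],"dr": [0,0,0],"claw": 3},{"translation": [0,0,-2.8],"dr": [0,0,0],"claw": 3}])

```text
t: 29.5
position: [0.5235, -0.0105, 0.2602]
orientation: [[-0.961, -0.276, -0.001], [-0.276, 0.961, 0.0], [0.001, 0.0, -1.0]]
contact_force: [0.1, -0.6, -2.4]
grip_width: 0.0455
grasp_force: 61.9
```

>>> apply_moves(moves=[{"translation": [0,0,-0.2],"dr": [0,0,0],"claw": 3},{"translation": [0,0,-0.4],"dr": [0,0,0],"claw": 3},{"translation": [0,0,-0.4],"dr": [0,0,0],"claw": 3}])

```text
t: 29.8
position: [0.5236, -0.0105, 0.2564]
orientation: [[-0.961, -0.276, -0.0], [-0.276, 0.961, 0.0], [0.0, 0.0, -1.0]]
contact_force: [-0.9, 0.6, -3.0]
grip_width: 0.0455
grasp_force: 61.9
```

>>> apply_moves(moves=[{"translation": [0,0,-0.1],"dr": [0,0,0],"claw": 3},{"translation": [0,0,-0.2],"dr": [0,0,0],"claw": 3},{"translation": [0,0,-0.2],"dr": [0,0,0],"claw": 3}])

```text
t: 30.1
position: [0.524, -0.0105, 0.2554]
orientation: [[-0.961, -0.276, 0.001], [-0.276, 0.961, -0.0], [-0.001, -0.0, -1.0]]
contact_force: [-1.9, 0.3, 3.5]
grip_width: 0.0458
grasp_force: 62.5
```

Contact at 0.2555 m, as expected for the cup floor. Releasing and withdrawing.

>>> apply_moves(moves=[{"translation": [0,0,0.1],"dr": [0,0,0],"claw": 6},{"translation": [0,0,0.1],"dr": [0,0,0],"claw": 8.5},{"translation": [0,0,0.1],"dr": [0,0,0],"claw": 8.5},{"translation": [0,0,0.1],"dr": [0,0,0],"claw": 8.5},{"translation": [0,0,2],"dr": [0,0,0],"claw": 8.5},{"translation": [0,0,5],"dr": [0,0,0],"claw": 8.5},{"translation": [0,0,9],"dr": [0,0,0],"claw": 8.5},{"translation": [0,0,12],"dr": [0,0,0],"claw": 8.5}])

```text
t: 30.9
position: [0.5239, -0.0106, 0.3767]
orientation: [[-0.961, -0.276, 0.001], [-0.276, 0.961, -0.0], [-0.001, -0.001, -1.0]]
contact_force: [0.7, -0.7, -0.2]
grip_width: 0.0848
grasp_force: 0.0
```

>>> apply_moves(moves=[{"translation": [0,0,0],"dr": [0,0,0],"claw": 8.5},{"translation": [0,0,0],"dr": [0,0,0],"claw": 8.5},{"translation": [0,0,0],"dr": [0,0,0],"claw": 8.5},{"translation": [0,0,0],"dr": [0,0,0],"claw": 8.5},{"translation": [0,0,0],"dr": [0,0,0],"claw": 8.5}])

```text
t: 31.4
position: [0.5233, -0.0105, 0.3733]
orientation: [[-0.961, -0.276, -0.002], [-0.276, 0.961, 0.001], [0.002, 0.001, -1.0]]
contact_force: [0.8, 1.8, -0.4]
grip_width: 0.0849
grasp_force: 0.0
```

Run:
```python
from h import *
im,d=snap('side');P=pts('side',d)
s=status.observe();print(s['t'],np.round(s['position'],4),np.round(s['contact_force'],2),s['grip_width'])
hsv=cv2.cvtColor(im,cv2.COLOR_RGB2HSV);G=(hsv[...,0]>45)&(hsv[...,0]<75)&(hsv[...,1]>120)
Q=P[G&(np.abs(P[...,0]-.522)<.05)&(np.abs(P[...,1]+.01)<.05)]
print('cap',(np.percentile(Q[:,0],1)+np.percentile(Q[:,0],99))/2,np.percentile(Q[:,1],2)+.0235,'z',np.percentile(Q[:,2],[1,99]))
B=P[(np.abs(P[...,0]-.522)<.05)&(np.abs(P[...,1]+.01)<.05)&(P[...,2]>.17)&(P[...,2]<.21)]
print('body',(np.percentile(B[:,0],1)+np.percentile(B[:,0],99))/2,np.percentile(B[:,1],4)+.031)
g=P[(np.hypot(P[...,0]-.594,P[...,1]-.0115)<.022)&(P[...,2]>.15)];print('block z',np.median(g[:,2]))
cv2.imwrite('pics/c7.png',cv2.resize(im[60:270,180:460],None,fx=2.8,fy=2.8,interpolation=2)[:,:,::-1])
```

```text
31.45 [ 0.5234 -0.0105  0.3735] [-0.58 -1.56  0.81] 0.08514632193444648
cap 0.5211160543964886 -0.009010808788394116 z [0.23829938 0.27105668]
body 0.5219037111913889 -0.008327191655735477
block z 0.1622289236570601
```

View pics/c7.png

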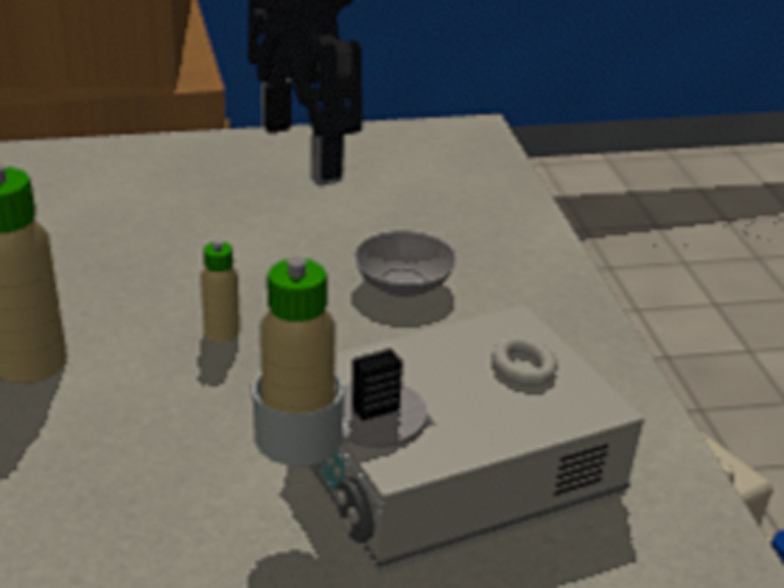

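The bottle stands upright in the cup, cap at (297,290), and the holder is home with its block at (377,383). The gripper is clear of everything.

```bash
python3 -c "
from plant import order
print(order.job_done())"
```

```text
the job is handed in; nothing more can be done
None
```

I handed the job in at about 31 s: the holder is fully home in the pump's socket, the middle-sized green-capped bottle stands upright in its cup, and I kept clear of the dish, jar and mouthpiece; the hand-in returned no verdict.

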